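# Sort out two bakery presses: cap the one that runs, open the one that sticks

### The arm

A 6-joint arm with a two-finger parallel gripper is mounted at the origin on a cart in front of the work surface, level with it; the furniture and walls round the work are solid. World frame = base frame: x ahead of the robot, y to its left, z up, the work surface at z = 0. Lengths are in m, angles in rad, forces in N, time in s.
With the tool pointing down it reaches from about 0.35 to 0.975 m from the base axis. Payload 4.9 kg.
Tool frame: the origin (TCP) lies at the very end of the fingers, on their centre line; the grasp point (between the pads) lies 19 mm behind it (ctrl.grip_point_offset is the distance from the TCP to the grasp point, in m); z points along the fingers, y is the line along which they close (so a half turn about z gives the same grasp; the last joint's range is limited). The gripper opens to 85 mm and grips with 20 to 120 N. Pads are 22 mm wide; open, the fingers measure 114 mm over their backs; the gripper's body (76 mm by 85 mm) begins 54 mm behind the grasp point. The pads swing forward as they close: fully open they stand 13 mm farther back than shut.
Start: joints at [-1.432, 0.053, 1.613, -0, 1.476, -0.119], TCP at [0.159, -0.604, 0.201] pointing down, gripper open.
Joint ranges: [-3.01, 3.01], [-1.01, 2.22], [0.06, 2.58], [-1.02, 4.17], [0.09, 2.62], [-3.14, 3.14]. Speed limits (rad/s): [2.57, 2.57, 3.14, 3.14, 3.14, 3.14].

### API

Orientations are given as a rotation vector (axis times angle).
In Python, from station import ctrl gives the robot as it stands.
- The arm moves only by the tool send_rows, never from a script. Its argument "rows" is a list of rows, each a list of 3 entries, a list of its own where there are three numbers: the finger opening in cm, from 0 to 8.54, then the shift along the tool's x, y, z in cm, then the turn about the tool's z in degrees. A call has 1 to 10 rows; each row shifts and turns the commanded pose from where the row before left it, along the tool's axes as they then stand; what a row does not reach is not made up. A row lasts 1/8 s, in which the tool goes at most 62.5 mm and 10.7 degrees, less where a joint would pass 70% of its speed; a pose out of reach is approached as far as the arm can. A call with a gripper value outside its range is refused whole. The fingers move at their own pace and stop on an object; "newtons" is the grip in N (left out, the last holds). Time passes only in rows, so rows that do not move let the fingers close. It gives the time, the measured TCP pose, the force, the opening and the grip force at its end, in the units of the state.
- ctrl.get_obs(): the state, without advancing time (a new reading comes with each control period).
- ctrl.get_image(name): name is "scene" or "top" or "wrist"; returns a dict with "frame" (420x560x3 uint8, red, green, blue), "range_z" (420x560 float32, m along the optical axis (not along the pixel's ray), 0 where there is no reading), "fx", "fy", "cx", "cy" (pixels), "k1" (the pictures are not rectified: a ray, as slopes to the right and down, at radius r is drawn at 1 + k1 r^2 times it, then the intrinsics apply), "cam_to_world" (4x4, takes a point from camera to world coordinates). Camera axes: x right, y down, z forward; pixel columns grow to the right and rows downward; lengths in m; the calibration is good to about 2 mm. A picture is of the moment at which its call begins.
- ctrl.finish_job(): hands the job in; it is judged then, once.
The state is a dict: "t": time; "q": joint angles; "dq": joint speeds; "effort": joint torques, N m; "tool_pos": TCP position; "tool_rot": TCP orientation; "contact_force": force on the tool from outside, world axes, zero at the start; "wrist_torque": the same for the moment, N m; "opening": finger opening in m; "grip_force": force on a finger pad.
Only numpy, scipy, OpenCV 4.12 (cv2) and the standard library are available. Lean on these libraries where they do the work, as an engineer would, in place of code of your own. Each camera call takes 0.05 s, during which the arm holds its last target. There are 200 camera calls.

### The job

The two bakery presses in the sloped stand have come back from the wash with their red caps only part screwed on, and one of them, nobody knows which, still has a hard crust of dough inside. Push both plungers down to find out: the clean one runs all the way home, the other stiffens about half way and must not be forced, so stop there. Then screw the cap of the clean press down tight so that it is ready for use, unscrew the cap of the sticking press right off its thread (it stays on the rod) so that it can be taken apart and washed again, and leave the things round about where they are.

Things in the scene. Friction and masses are not known exactly. Their poses are not given: they have to be found in the camera images.
- stand: sloped steel draining stand, fixed, that holds two identical presses side by side. Origin: centre of its foot on the worktop; -x: its front. Its sheet (290 mm along y, 92 mm across the slope, 3 mm thick) lies square to the presses, its upper face 40 mm below their mouths; foot 290 mm wide, from 60 mm in front of the origin to 112 mm behind it
- press_1: bakery piston press held fast in the stand: aluminium barrel 46 mm across. Origin: centre of its mouth (150 mm up); z: the barrel's axis, out of the mouth, leaning 33 degrees from vertical to the stand's front; y: level, along the row; -x: down the slope to the front. Heights given below are along this z from here. Finger wings, 80 mm along y, lie at -38 to -34 mm
- press_2: the other press, identical, its axis parallel and 132 mm away along -y; which of the two sticks is unknown beforehand and cannot be seen
- cap_1 (a joint): turn of press_1's screw cap about the press's z, rad: 0 = tight (stop), grows anticlockwise from above (unscrewing), 3.7 = off its thread (stop). Starts at 1.5 to 2.2; turns at 0.07 N m, stays where left. Captive on the rod; rises 2.2 mm per rad. When tight it spans -10 to +10 mm. The white line on it points down the slope (-x), to the barrel's black mark, when tight
- plunger_1 (a joint): travel of press_1's plunger into the barrel, m: 0 = up, 0.030 = home (stop); starts at 0 to 0.004, stays where left; drag about 3 N. In the press that sticks, resistance rises after 17 mm by 2.5 N per mm to a dead stop at 24 mm; let go there, it springs back to about 18 mm
- knob_1: black push knob on press_1's plunger, 30 mm across, 11 mm tall, on a 9 mm rod, moves with plunger_1. Origin inside the press: the knob's flat top is 59 mm out along z from it, so at travel t it stands 59 mm - t above the mouth
- knob_1_top (a point): centre of the top of press_1's plunger knob
- cap_1_top (a point): centre of the top of press_1's red ribbed screw cap (55 mm across, 20 mm tall): on its axis, 10 mm above the cap's middle; the rod passes through here
- cap_2 (a joint): turn of press_2's screw cap about the press's z, rad: 0 = tight (stop), grows anticlockwise from above (unscrewing), 3.7 = off its thread (stop). Starts at 1.5 to 2.2; turns at 0.07 N m, stays where left. Captive on the rod; rises 2.2 mm per rad. When tight it spans -10 to +10 mm. The white line on it points down the slope (-x), to the barrel's black mark, when tight
- plunger_2 (a joint): travel of press_2's plunger into the barrel, m: 0 = up, 0.030 = home (stop); starts at 0 to 0.004, stays where left; drag about 3 N. In the press that sticks, resistance rises after 17 mm by 2.5 N per mm to a dead stop at 24 mm; let go there, it springs back to about 18 mm
- knob_2: black push knob on press_2's plunger, 30 mm across, 11 mm tall, on a 9 mm rod, moves with plunger_2. Origin inside the press: the knob's flat top is 59 mm out along z from it, so at travel t it stands 59 mm - t above the mouth
- knob_2_top (a point): centre of the top of press_2's plunger knob
- cap_2_top (a point): centre of the top of press_2's red ribbed screw cap (55 mm across, 20 mm tall): on its axis, 10 mm above the cap's middle; the rod passes through here
- jam_jar: strawberry jam jar with a white lid, 65 mm across, 94 mm tall, behind the stand, loose, a bystander; origin at the centre of its underside
- tin: small tin, 57 mm across, 72 mm tall, at the back, loose, a bystander; origin at the centre of its underside
- timer: red and white kitchen timer, 69 mm across, 49 mm tall, at the back left, loose, a bystander; origin at the centre of its underside
- tumbler: small clear plastic tumbler, 48 mm across, 61 mm tall, at the back right, loose, a bystander; origin at the centre of its underside
- bun_a: sugar-dusted bun, about 94 mm across, 52 mm tall, in front of the stand, loose, a bystander; origin at the centre of its underside
- bun_b: sugar-dusted bun, about 96 mm across, 54 mm tall, at the back left, loose, a bystander; origin at the centre of its underside
- teaspoon: steel teaspoon, 130 mm long, lying at the back left, loose, a bystander; origin at the centre of its underside

How it is judged:
By the outcome, as a careful person would: the job done as asked, in the order asked, and still so for the second after the job is handed in, with the robot touching nothing.
It also fails if it takes over 61 s, if anything falls off the work surface, if the arm or the gripper's body presses on something with over 40 N, if the wrist force passes 120 N, or if a joint passes its speed limit or range.

## Working session

There is one attempt and no reset: what is moved stays moved. The work goes in short steps, Python scripts to look and compute and a tool call to move; the robot and the scene stay as the last step left them, time stands still between calls to the robot, and variables do not carry over. Pictures are saved under pics/ and viewed, at most 10 in all, crops included, and the job is handed in when it is done.

Besides the shell and the picture viewer there is one more tool, called after ">>>" in YAML: its name, and indented under it one key for each argument. send_rows: Moves the arm, as the interface text tells. Its arguments: {"type":"object","properties":{"rows":{"type":"array","items":{"type":"array"}},"newtons":{"type":"number"}},"required":["rows"]}

```bash
ls; mkdir -p pics
cat > h.py <<'E'
import numpy as np, cv2
from station import ctrl
def grab(n):
    im=ctrl.get_image(n); return im
def save(im,f): cv2.imwrite('pics/'+f,im['frame'][:,:,::-1])
def cloud(im):
    h,w=im['range_z'].shape
    u,v=np.meshgrid(np.arange(w),np.arange(h))
    x=(u-im['cx'])/im['fx']; y=(v-im['cy'])/im['fy']
    a,b=x.copy(),y.copy()
    for _ in range(8):
        s=1+im['k1']*(a*a+b*b); a=x/s; b=y/s
    z=im['range_z']; P=np.stack([a*z,b*z,z],-1)
    T=np.array(im['cam_to_world']); return P@T[:3,:3].T+T[:3,3]
E
python3 - <<'E'
from h import *
for n in('scene','top'):
    im=grab(n); save(im,n+'0.png'); np.savez(n+'0.npz',**im); print(n,im['cam_to_world'],im['fx'])
print(ctrl.get_obs()); print(dir(ctrl))
E
```

```text
pics
scene [[-0.6988397  -0.39805352  0.59428652 -0.19368046]
 [-0.71503558  0.36712946 -0.59492864  0.76342101]
 [ 0.01863335 -0.84069576 -0.54118707  0.81234856]
 [ 0.          0.          0.          1.        ]] 394.63248855722054
top [[-5.85680208e-03 -9.97754450e-01  6.67214801e-02  4.51652308e-01]
 [-9.99982846e-01  5.83843433e-03 -4.70280108e-04  2.56090038e-03]
 [ 7.96750904e-05 -6.67230899e-02 -9.97771528e-01  1.36408957e+00]
 [ 0.00000000e+00  0.00000000e+00  0.00000000e+00  1.00000000e+00]] 427.2474678350323
{'t': 0.1, 'q': array([-1.43203791e+00,  5.33043603e-02,  1.61418476e+00, -1.36055003e-05,
        1.47601691e+00, -1.19002447e-01]), 'dq': array([ 1.03441845e-03,  2.79150917e-05, -1.33541529e-03, -4.72279859e-04,
        7.11646485e-04, -1.86395869e-05]), 'effort': array([ 2.71648314e-03, -3.94906390e+01, -3.71358776e+01,  8.51169989e-05,
        3.98810473e-03, -1.26875355e-05]), 'tool_pos': array([ 0.15922849, -0.60371701,  0.20006088]), 'tool_rot': array([-3.11364001e+00, -4.03526003e-01,  5.09296405e-05]), 'contact_force': array([ 0.51046707, -0.17071579,  1.06147899]), 'wrist_torque': array([-0.01910972,  0.05848547,  0.02796953]), 'grip_force': 0.0, 'opening': 0.08548029188000895}
['MotionError', '__class__', '__delattr__', '__dict__', '__dir__', '__doc__', '__eq__', '__format__', '__ge__', '__getattribute__', '__getstate__', '__gt__', '__hash__', '__init__', '__init_subclass__', '__le__', '__lt__', '__module__', '__ne__', '__new__', '__reduce__', '__reduce_ex__', '__repr__', '__setattr__', '__sizeof__', '__str__', '__subclasshook__', '__weakref__', 'finish_job', 'get_image', 'get_obs', 'grip_point_offset']
```

View pics/scene0.png

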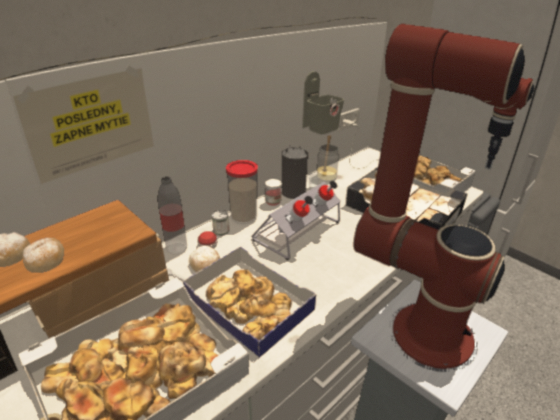

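View pics/top0.png

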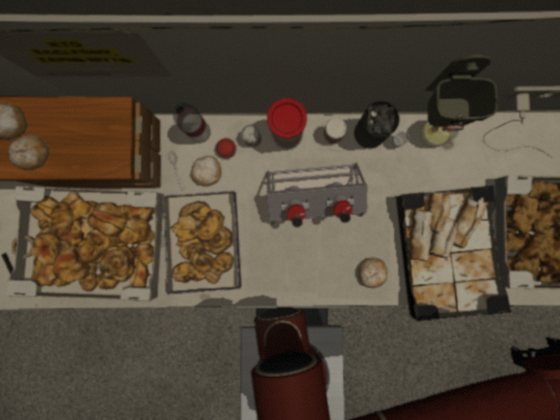

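```bash
cat >> h.py <<'E'
from scipy.optimize import least_squares
T33=np.radians(33)
def frame(yaw):
    c,s=np.cos(yaw),np.sin(yaw); f=np.array([c,s,0]); y=np.array([-s,c,0])
    z=-np.sin(T33)*f+np.array([0,0,np.cos(T33)]); x=np.cross(y,z); return x,y,z
def redmask(im):
    hsv=cv2.cvtColor(np.ascontiguousarray(im['frame']),cv2.COLOR_RGB2HSV)
    return ((hsv[...,0]<8)|(hsv[...,0]>172))&(hsv[...,1]>150)&(hsv[...,2]>50)&(im['range_z']>0)
def capres(pl,r0,top,R):
    # signed-distance to a cylinder r=R, z in[top-20,top]
    r=np.hypot(pl[:,0],pl[:,1]); h=pl[:,2]
    dr=r-R; dz=np.abs(h-top+.01)-.01
    o=np.hypot(np.maximum(dr,0),np.maximum(dz,0)); return o+np.minimum(np.maximum(dr,dz),0)
def fit(P1,P2,p0,sheet=None):
    def f(p):
        x,y,z=frame(p[2]); o=np.array([p[0],p[1],.15+p[5]]); B=np.stack([x,y,z],1); out=[]
        for P,oo,t in((P1,o,p[3]),(P2,o-.132*y,p[4])):
            if len(P): out.append(capres((P-oo)@B,0,.01+.0022*t,.0275)*1e3)
        out.append([(p[5])/.002*3,(p[3]-1.85)*3,(p[4]-1.85)*3]); return np.concatenate(out)
    return least_squares(f,p0,loss='soft_l1')
E
python3 - <<'E'
from h import *
for n in('top','scene'):
    im=dict(np.load(n+'0.npz')); C=cloud(im); m=redmask(im)
    k,l,st,ce=cv2.connectedComponentsWithStats(m.astype(np.uint8))
    Q=[]
    for i in range(1,k):
        P=C[l==i]; md=np.median(P,0)
        if st[i,4]>20: print(n,ce[i],st[i,4],md.round(3),P.min(0).round(3),P.max(0).round(3))
        if st[i,4]>20 and .12<md[2]<.2 and .2<md[0]<.8: Q.append((md[1],P))
    Q.sort(key=lambda q:-q[0])
    if len(Q)==2:
        a=Q[0][1].mean(0); r=fit(Q[0][1],Q[1][1],[a[0],a[1],0,1.85,1.85,0]); print(r.x.round(4),np.abs(r.fun).mean())
E
```

```text
top [286.40127389 117.59394904] 1256 [0.763 0.012 0.205] [ 0.705 -0.042  0.045] [0.831 0.07  0.217]
top [225.45041322 147.53719008] 242 [0.712 0.203 0.045] [0.686 0.177 0.03 ] [0.74  0.23  0.054]
top [341.7712766  207.62234043] 188 [ 0.515 -0.14   0.167] [ 0.495 -0.169  0.153] [ 0.535 -0.119  0.199]
top [295.06666667 211.42777778] 180 [ 0.507 -0.011  0.167] [ 0.485 -0.037  0.152] [0.524 0.011 0.201]
top [295.62765957 320.63829787] 94 [ 0.233 -0.012  0.287] [ 0.209 -0.023  0.273] [0.241 0.014 0.305]
top [324.04761905 372.76190476] 21 [ 0.015 -0.099  0.009] [-0.006 -0.102  0.003] [ 0.036 -0.096  0.013]
top [295.11957619 397.16195762] 1982 [ 0.209 -0.004  0.718] [ 0.174 -0.04   0.698] [0.243 0.037 0.724]
top [555.74545455 374.01818182] 55 [ 0.192 -0.477  0.558] [ 0.184 -0.483  0.555] [ 0.198 -0.469  0.561]
top [521.7962675 409.8911353] 1286 [ 0.142 -0.402  0.59 ] [ 0.12  -0.471  0.561] [ 0.166 -0.294  0.622]
[ 5.0160e-01 -1.4800e-02  8.4900e-02  1.3849e+00  1.9478e+00 -5.0000e-04] 1.9117429221459963
scene [420.51893408  40.3941094 ] 713 [0.17  0.04  0.708] [0.137 0.003 0.662] [0.23  0.0
[... 1567 characters left out ...]
25] [0.173 0.06  0.35 ]
scene [398.96296296 224.74074074] 27 [0.141 0.044 0.3  ] [0.138 0.022 0.292] [0.148 0.054 0.303]
scene [441.7791949  268.64966122] 2509 [0.01  0.06  0.257] [-0.071 -0.009  0.174] [0.119 0.076 0.305]
scene [381.73880597 242.6840796 ] 402 [0.156 0.083 0.263] [0.132 0.058 0.211] [0.195 0.092 0.295]
scene [207.   237.56] 150 [0.7   0.21  0.043] [0.682 0.183 0.032] [0.726 0.233 0.051]
scene [368.80769231 248.65384615] 26 [0.182 0.091 0.235] [0.17  0.086 0.216] [0.196 0.095 0.242]
scene [434.07857417 335.19279417] 2609 [-0.021  0.058  0.035] [-0.104 -0.057  0.006] [0.1   0.107 0.154]
[ 5.0200e-01 -1.7500e-02  1.0070e-01  1.7709e+00  2.3272e+00  6.0000e-04] 1.296355367631064
```

>>> send_rows:
  rows:
    - [8.5,[3.6,-4.4,-2],1]
    - [8.5,[3.6,-4.4,-2],1]
    - [8.5,[3.6,-4.4,-2],1]
    - [8.5,[3.6,-4.4,-2],1]
    - [8.5,[3.6,-4.4,-2],1]
    - [8.5,[3.6,-4.4,-2],1]
    - [8.5,[3.6,-4.4,-2],1]
    - [8.5,[3.6,-4.4,-2],1]
    - [8.5,[3.6,-4.4,-2],1]
    - [8.5,[3.6,-4.4,-2],0]

```text
t: 1.35
tool_pos: [0.4353, -0.106, 0.4016]
tool_rot: [3.137, 0.158, 0.0]
contact_force: [0.2, -0.9, -0.5]
opening: 0.0853
grip_force: 0.0
```

Run:
```python
from h import *
im=grab('wrist'); save(im,'w1.png'); np.savez('w1.npz',**im); print(np.array(im['cam_to_world']).round(3))
o=ctrl.get_obs(); print(o['tool_pos'],o['tool_rot'],o['q'],o['contact_force'])
```

```text
[[ 0.1   -0.94  -0.326  0.521]
 [-0.995 -0.094 -0.032 -0.097]
 [-0.001  0.328 -0.945  0.576]
 [ 0.     0.     0.     1.   ]]
[ 0.43830831 -0.10093663  0.40432553] [-3.13437759 -0.1707005  -0.0092417 ] [-0.39546245 -0.40872119  1.68634018  0.00507313  1.85977949  1.06797584] [-2.02600054  3.56319427  0.62919469]
```

View pics/w1.png

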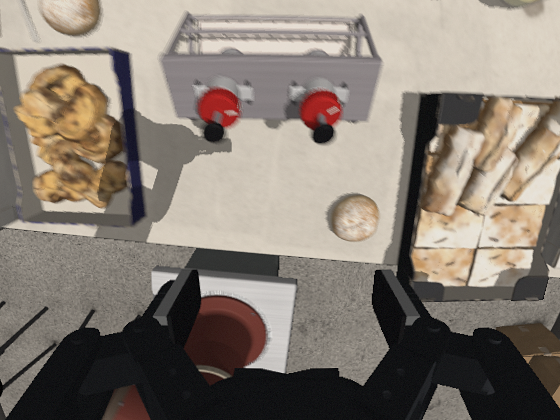

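Run:
```python
from h import *
im=dict(np.load('w1.npz')); C=cloud(im); m=redmask(im); m[200:]=0
k,l,st,ce=cv2.connectedComponentsWithStats(m.astype(np.uint8))
Q=[(ce[i,0],C[l==i]) for i in range(1,k) if st[i,4]>200]; Q.sort(key=lambda q:q[0]); print([(q[0],len(q[1]),np.median(q[1],0).round(3)) for q in Q])
r=fit(Q[0][1],Q[1][1],[.502,-.016,.09,1.85,1.85,0]); p=r.x; print(p.round(4),np.abs(r.fun).mean())
x,y,z=frame(p[2]);B=np.stack([x,y,z],1); o=np.array([p[0],p[1],.15])
V=im['frame'].max(2)
for i in (0,1):
    oo=o-.132*y*i
    L=(C-oo)@B
    s=(np.hypot(L[...,0],L[...,1])<.022)&(L[...,2]>.028)&(L[...,2]<.08)&(V<90)
    K=L[s]; print('knob',i,s.sum(),np.percentile(K[:,2],[5,50,80,95]).round(4))
    t=K[K[:,2]>np.percentile(K[:,2],50)]; print(' top ctr range',t.min(0).round(4),t.max(0).round(4))
    # white line on the cap
    R=np.hypot(L[...,0],L[...,1]); w=(R<.027)&(R>.008)&(abs(L[...,2]-.014)<.005)&(im['frame'].min(2)>110)
    if w.sum(): print(' white',w.sum(),np.degrees(np.arctan2(L[w][:,1],L[w][:,0])).round(0))
    # sheet heights
    S=(abs(L[...,1])<.06)&(abs(L[...,0]-.03)<.015)&(abs(L[...,2]+.04)<.012); print(' sheet',np.median(L[S][:,2]).round(4),' slope',np.polyfit(L[S][:,0],L[S][:,2],1).round(3))
fr=cv2.resize(np.ascontiguousarray(im['frame'][70:150,170:370,::-1]),(800,320),interpolation=cv2.INTER_CUBIC); cv2.imwrite('pics/w1c.png',fr)
```

```text
[(np.float64(218.2374616171955), 977, array([ 0.51 , -0.013,  0.169])), (np.float64(319.0559585492228), 965, array([ 0.519, -0.137,  0.168]))]
[ 5.036e-01 -1.360e-02  8.020e-02  1.825e+00  2.250e+00  8.000e-04] 1.8007901775745077
knob 0 340 [0.0525 0.0568 0.0576 0.0583]
 top ctr range [-0.0093 -0.0105  0.0568] [0.0151 0.0128 0.0594]
 white 115 [ -72.  -52.  -54.  -58.  -59.  -70.  -49.  -54.  -57.  -58.  -62.  -63.
  -64.  -66.  -46.  -53.  -57.  -59.  -59.  -64.  -65.  -66.  -71.  -69.
  -72.  -61.  -64.  -66.  -70.  -69.  -71.  -70.  -72.  -74.  -75.  -70.
  -74.  -73.  -76.  -76.  -79.  -76.  -78.  -92.  -98.  -93.  -97.  -97.
  -99.  -99. -101. -100. -100. -101. -106. -104. -104. -103. -107. -111.
 -108. -107. -108. -116. -114. -112. -110. -115. -124. -120. -119. -116.
 -117. -129. -127. -123. -124. -120. -124. -137. -132. -129. -130. -126.
 -128. -150. -146. -143. -141. -137. -132. -131. -134. -162. -156. -152.
 -147. -145. -143. -139. -140. -139. -164. -162. -158. -154. -152. -148.
 -144. -145. -163. -161. -158. -155. -166.]
 sheet -0.0389  slope [-0.066 -0.037]
knob 1 326 [0.0498 0.0557 0.0564 0.0569]
 top ctr range [-0.0054 -0.0086  0.0557] [0.0161 0.0129 0.0577]
 white 79 [ -36.  -37.  -41.  -35.  -38.  -44.  -33.  -36.  -42.  -44.  -45.  -48.
  -48.  -26.  -31.  -38.  -39.  -42.  -51.  -51.  -55.  -20.  -28.  -33.
  -35.  -39.  -41.  -48.  -48.  -37.  -42.  -43.  -48.  -42.  -44.  -77.
  -74.  -80.  -78.  -83.  -87.  -91.  -92.  -95.  -91.  -95.  -95.  -98.
  -97.  -99. -102. -102. -104. -102. -104. -110. -111. -106. -106. -105.
 -117. -116. -113. -113. -110. -114. -123. -119. -118. -118. -114. -116.
 -126. -124. -122. -121. -128. -125.  137.]
 sheet -0.0391  slope [-0.064 -0.037]
```

View pics/w1c.png

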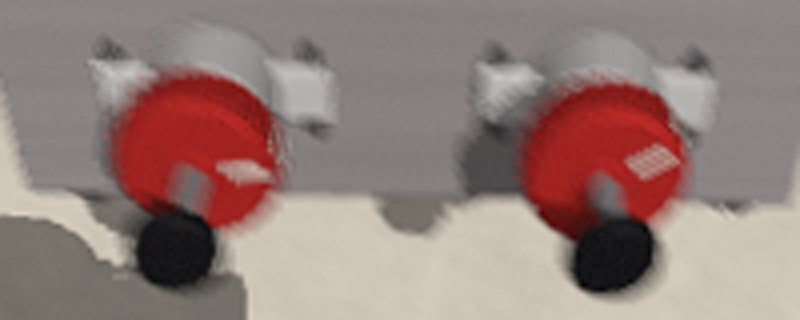

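Add to h.py:
```python
from scipy.spatial.transform import Rotation as Ro
def go(t,yaw=None):
    o=ctrl.get_obs(); R=Ro.from_rotvec(o['tool_rot']).as_matrix(); w=np.arctan2(R[1,0],R[0,0])
    tu=0 if yaw is None else np.degrees(w-yaw); 
    d=np.array(t)-o['tool_pos']; R2=R if yaw is None else R@Ro.from_euler('z',tu,degrees=True).as_matrix()
    print('t',o['t'],'pos',o['tool_pos'].round(4),'yaw',w.round(4),'shift cm',(R.T@d*100).round(2),'after turn',(R2.T@d*100).round(2),'turn',np.round(tu,1),'F',o['contact_force'].round(1),'q6',o['q'][5].round(2),'op',o['opening'].round(4))
```

```text
(no output)
```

>>> send_rows:
  rows:
    - [0,[0,0,0],1.5]
    - [0,[0.9,-2.0,4.0],0]
    - [0,[0.9,-2.0,4.0],0]
    - [0,[0.9,-2.1,4.0],0]
    - [0,[0.9,-2.1,4.0],0]
    - [0,[0,0,2.5],0]
    - [0,[0,0,0],0]
    - [0,[0,0,0],0]
  newtons: 20

```text
t: 2.4
tool_pos: [0.4647, -0.0245, 0.2171]
tool_rot: [3.139, 0.114, 0.001]
contact_force: [1.2, 0.2, 0.0]
opening: 0.0
grip_force: 0.0
```

Run:
```python
from h import *
go([.465,-.016,.205],.082)
im=grab('wrist'); save(im,'w2.png'); np.savez('w2.npz',**im)
C=cloud(im); m=redmask(im)
k,l,st,ce=cv2.connectedComponentsWithStats(m.astype(np.uint8))
print([(ce[i].round(),st[i,4],np.median(C[l==i],0).round(3)) for i in range(1,k) if st[i,4]>150])
```

```text
Traceback (most recent call last):
  File "h.py", line 40, in go
    print('t',o['t'],'pos',o['tool_pos'].round(4),'yaw',w.round(4),'shift cm',(R.T@d*100).round(2),'after turn',(R2.T@d*100).round(2),'turn',np.round(tu,1),'F',o['contact_force'].round(1),'q6',o['q'][5].round(2),'op',o['opening'].round(4))
                                                                                                                                                                                                                         ^^^^^^^^^^^^^^^^^^
AttributeError: 'float' object has no attribute 'round'
```

```bash
sed -i "s/o\['opening'\].round(4)/round(float(o['opening']),4)/" h.py
cat > w.py <<'E'
from h import *
import sys
f=sys.argv[1]
go([.465,-.016,.205],.082)
im=grab('wrist'); save(im,f+'.png'); np.savez(f+'.npz',**im)
C=cloud(im); m=redmask(im)
k,l,st,ce=cv2.connectedComponentsWithStats(m.astype(np.uint8))
print([(ce[i].round(),st[i,4],np.median(C[l==i],0).round(3)) for i in range(1,k) if st[i,4]>150])
E
python3 w.py w2
```

```text
t 2.4 pos [ 0.4647 -0.0245  0.2171] yaw 0.0724 shift cm [ 0.09 -0.84  1.21] after turn [ 0.1  -0.84  1.21] turn -0.5 F [1.2 0.2 0. ] q6 1.29 op 0.0
[(array([276., 162.]), np.int32(3164), array([ 0.509, -0.013,  0.167])), (array([444., 162.]), np.int32(3271), array([ 0.519, -0.138,  0.167]))]
```

View pics/w2.png

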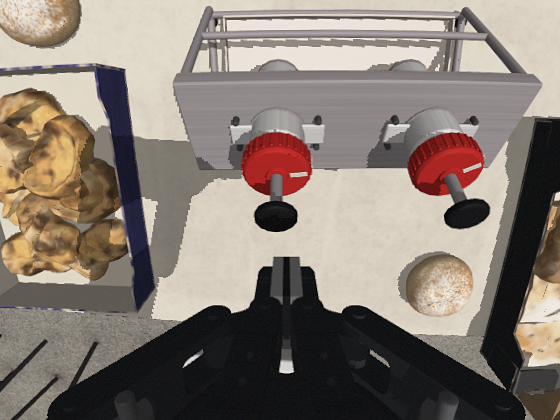

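Run:
```python
from h import *
im=dict(np.load('w2.npz')); C=cloud(im); m=redmask(im)
k,l,st,ce=cv2.connectedComponentsWithStats(m.astype(np.uint8))
Q=[(ce[i,0],C[l==i]) for i in range(1,k) if st[i,4]>1000]; Q.sort(key=lambda q:q[0])
r=fit(Q[0][1],Q[1][1],[.502,-.016,.09,1.85,1.85,0]); p=r.x; print(p.round(4),np.abs(r.fun).mean())
x,y,z=frame(p[2]);B=np.stack([x,y,z],1); o=np.array([p[0],p[1],.15+p[5]]); V=im['frame'].max(2)
for i in (0,1):
    L=(C-(o-.132*y*i))@B; R=np.hypot(L[...,0],L[...,1])
    s=(R<.022)&(L[...,2]>.05)&(L[...,2]<.07)&(V<90); K=L[s]
    print('knob',s.sum(),np.median(K,0).round(4),np.percentile(K,[2,98],axis=0).round(4))
    w=(R<.026)&(R>.010)&(abs(L[...,2]-.014)<.005)&(im['frame'].min(2)>120)
    a=np.degrees(np.arctan2(L[w][:,1],L[w][:,0])); print(' line',w.sum(),np.median(a),'turn rad',np.radians(np.median(a)+180))
```

```text
[ 5.0360e-01 -1.4400e-02  8.3200e-02  1.7982e+00  2.2712e+00  6.0000e-04] 0.6543456982084201
knob 1051 [0.0071 0.0003 0.0561] [[-0.0086 -0.0126  0.0507]
 [ 0.0164  0.0132  0.0571]]
 line 70 -76.6753444479092 turn rad 1.8033554378730239
knob 1008 [0.0067 0.0037 0.0556] [[-0.0079 -0.01    0.0504]
 [ 0.0162  0.0148  0.0567]]
 line 80 -51.171224868286004 turn rad 2.2484862973598005
```

>>> send_rows:
  rows:
    - [0,[0.1,-0.8,0],0]
    - [0,[0,0,1.2],0]
    - [0,[0,0,0],0]

```text
t: 2.82
tool_pos: [0.4642, -0.015, 0.2028]
tool_rot: [-3.139, -0.118, 0.004]
contact_force: [0.0, -0.1, -0.7]
opening: 0.0001
grip_force: 0.0
```

>>> send_rows:
  rows:
    - [0,[0.16,0,0.25],0]
    - [0,[0.16,0,0.25],0]
    - [0,[0.16,0,0.25],0]
    - [0,[0.16,0,0.25],0]
    - [0,[0.11,0,0.17],0]
    - [0,[0,0,0],0]

```text
t: 3.58
tool_pos: [0.4724, -0.0147, 0.1923]
tool_rot: [-3.139, -0.117, 0.001]
contact_force: [0.2, -0.2, -0.0]
opening: 0.0
grip_force: 0.0
```

```bash
cat > k.py <<'E'
from h import *
im=grab('wrist'); C=cloud(im); V=im['frame'].max(2)
x,y,z=frame(.083);B=np.stack([x,y,z],1); o=np.array([.5036,-.0144,.1506])
for i in (0,1):
    L=(C-(o-.132*y*i))@B; R=np.hypot(L[...,0],L[...,1])
    s=(R<.016)&(L[...,0]>0)&(L[...,2]>.022)&(L[...,2]<.065)&(V<90); K=L[s]
    if len(K): print('knob',i+1,s.sum(),np.percentile(K[:,2],[5,25,50,75,95]).round(4))
    w=(R<.026)&(R>.010)&(abs(L[...,2]-.014)<.008)&(im['frame'].min(2)>120)
    a=(np.degrees(np.arctan2(L[w][:,1],L[w][:,0]))+180)%360; print(' line',w.sum(),'turn rad',np.radians(np.median(a)).round(3))
    m=redmask(im)&(R<.0255)&(R>.006)&(abs(L[...,2]-.014)<.012); print(' cap top',np.percentile(L[m][:,2],[50,75,90]).round(4))
go(o)
import sys
if len(sys.argv)>1: save(im,sys.argv[1])
E
python3 k.py w3.png
```

```text
knob 1 947 [0.0368 0.053  0.0558 0.0564 0.0568]
 line 83 turn rad 1.809
 cap top [0.014  0.0143 0.0148]
knob 2 993 [0.0296 0.0431 0.0546 0.0558 0.0563]
 line 89 turn rad 2.267
 cap top [0.015  0.0153 0.0158]
t 3.625 pos [ 0.4724 -0.0148  0.1924] yaw 0.0745 shift cm [3.11 0.2  4.18] after turn [3.11 0.2  4.18] turn 0 F [0.1 0.3 1. ] q6 1.31 op 0.0002
```

View pics/w3.png

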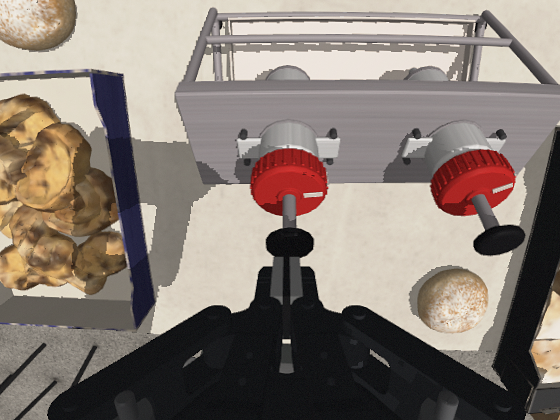

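Run:
```python
from h import *
im=grab('wrist'); C=cloud(im); T=np.array(im['cam_to_world']); o=ctrl.get_obs()
p=T[:3,:3].T@(o['tool_pos']-T[:3,3]); a,b=p[:2]/p[2]; s=1+im['k1']*(a*a+b*b); print('tcp px',a*s*im['fx']+im['cx'],b*s*im['fy']+im['cy'],p[2])
R=Ro.from_rotvec(o['tool_rot']).as_matrix()
for v in range(225,320,6): 
  print(v,[tuple(((C[v,u]-o['tool_pos'])@R*1000).round(0).astype(int)) for u in (270,280,290,300)],im['frame'][v,288])
```

```text
tcp px 286.5470942599489 247.1707531215643 0.19290673356667973
225 [(np.int64(-63), np.int64(-21), np.int64(191)), (np.int64(-63), np.int64(-8), np.int64(192)), (np.int64(13), np.int64(2), np.int64(5)), (np.int64(-63), np.int64(17), np.int64(191))] [88 84 84]
231 [(np.int64(-71), np.int64(-21), np.int64(191)), (np.int64(16), np.int64(-4), np.int64(-11)), (np.int64(16), np.int64(2), np.int64(-12)), (np.int64(16), np.int64(8), np.int64(-11))] [16 16 17]
237 [(np.int64(11), np.int64(-10), np.int64(-10)), (np.int64(13), np.int64(-4), np.int64(-12)), (np.int64(13), np.int64(2), np.int64(-13)), (np.int64(12), np.int64(8), np.int64(-12))] [15 16 18]
243 [(np.int64(7), np.int64(-10), np.int64(-9)), (np.int64(8), np.int64(-4), np.int64(-10)), (np.int64(7), np.int64(2), np.int64(-10)), (np.int64(8), np.int64(8), np.int64(-11))] [16 18 19]
249 [(np.int64(1), np.int64(-10), np.int64(-5)), (np.int64(2), np.int64(-4), np.int64(-7)), (np.int64(2), np.int64(2), np.int64(-6)), (np.int64(1), np.int64(8), np.int64(-5))] [14 17 17]
255 [(np.int64(-106), np.int64(-22), np.int64(191)), (np.int64(-4), np.i
[... 1358 characters left out ...]
4(-3), np.int64(-69)), (np.int64(12), np.int64(1), np.int64(-69)), (np.int64(13), np.int64(5), np.int64(-71))] [28 27 30]
303 [(np.int64(15), np.int64(-6), np.int64(-77)), (np.int64(14), np.int64(-3), np.int64(-76)), (np.int64(9), np.int64(1), np.int64(-69)), (np.int64(14), np.int64(5), np.int64(-75))] [27 25 26]
309 [(np.int64(13), np.int64(-6), np.int64(-78)), (np.int64(14), np.int64(-2), np.int64(-79)), (np.int64(8), np.int64(1), np.int64(-72)), (np.int64(13), np.int64(5), np.int64(-79))] [27 28 29]
315 [(np.int64(13), np.int64(-6), np.int64(-82)), (np.int64(13), np.int64(-2), np.int64(-81)), (np.int64(9), np.int64(1), np.int64(-77)), (np.int64(14), np.int64(5), np.int64(-83))] [26 25 26]
```

Run:
```python
from h import *
o=ctrl.get_obs();R=Ro.from_rotvec(o['tool_rot']).as_matrix()
im=grab('scene'); C=cloud(im); L=(C-o['tool_pos'])@R
T=np.array(im['cam_to_world']);p=T[:3,:3].T@(o['tool_pos']-T[:3,3]); a,b=p[:2]/p[2]; s=1+im['k1']*(a*a+b*b); u,v=a*s*im['fx']+im['cx'],b*s*im['fy']+im['cy'];print('tcp px',u,v)
n=(abs(L[...,0])<.02)&(abs(L[...,1])<.02)&(L[...,2]>-.12)&(L[...,2]<.03)
for h in range(-120,30,8):
    q=n&(L[...,2]*1e3>=h)&(L[...,2]*1e3<h+8)
    if q.sum(): print(h,q.sum(),(L[q].mean(0)*1e3).round(0),(L[q].min(0)*1e3).round(0),(L[q].max(0)*1e3).round(0),im['frame'][q].mean(0).round(0))
u,v=int(u),int(v)
cr=np.ascontiguousarray(im['frame'][max(v-70,0):v+40,u-70:u+70,::-1]); cv2.imwrite('pics/s3.png',cv2.resize(cr,None,fx=5,fy=5,interpolation=cv2.INTER_CUBIC))
```

```text
tcp px 308.2716377559762 200.7067470649905
-120 20 [ -16.   -2. -116.] [ -20.  -18. -119.] [ -12.   15. -112.] [45. 41. 38.]
-112 23 [ -15.   -2. -108.] [ -19.  -19. -112.] [  -9.   18. -104.] [46. 42. 39.]
-104 30 [ -11.   -6. -100.] [ -20.  -17. -103.] [ 10.  15. -96.] [47. 42. 40.]
-96 15 [ -9.  -6. -92.] [-15. -15. -96.] [  5.  11. -88.] [45. 41. 38.]
-88 23 [-10.  -0. -84.] [-15. -13. -88.] [  6.  19. -80.] [49. 44. 41.]
-80 20 [-10.  -1. -77.] [-14. -17. -80.] [ 10.  15. -73.] [60. 56. 51.]
-72 15 [ -8.  -5. -67.] [-12. -14. -71.] [  2.  10. -64.] [68. 64. 59.]
-64 21 [ -7.  -5. -60.] [-15. -13. -63.] [  5.   7. -56.] [80. 75. 70.]
-56 20 [ -7.  -6. -52.] [-13. -16. -56.] [  4.   9. -48.] [76. 71. 67.]
-48 22 [ -8.  -5. -44.] [-13. -12. -47.] [  3.   8. -41.] [82. 77. 72.]
-40 10 [ -7.  -5. -37.] [-13. -10. -40.] [  4.   3. -34.] [104.  97.  92.]
-32 3 [  2.  -4. -31.] [ -8.  -4. -32.] [  9.  -3. -31.] [111. 103.  99.]
-16 14 [  6.   1. -10.] [ -0. -10. -12.] [12. 11. -8.] [70. 63. 59.]
-8 32 [-2.  0. -4.] [ -9. -12.  -8.] [ 8. 17. -0.] [67. 58. 54.]
0 15 [-7. -0.  3.] [-12. -10.   0.] [ 4. 10.  8.] [96. 85. 80.]
8 5 [12.  0. 14.] [ 7. -2. 11.] [17.  2. 16.] [119.  74.  70.]
16 4 [15. -1. 20.] [12. -2. 16.] [18.  1. 23.] [121.  80.  75.]
24 5 [17. -3. 28.] [ 13. -12.  26.] [19.  0. 30.] [140.  62.  56.]
```

View pics/s3.png

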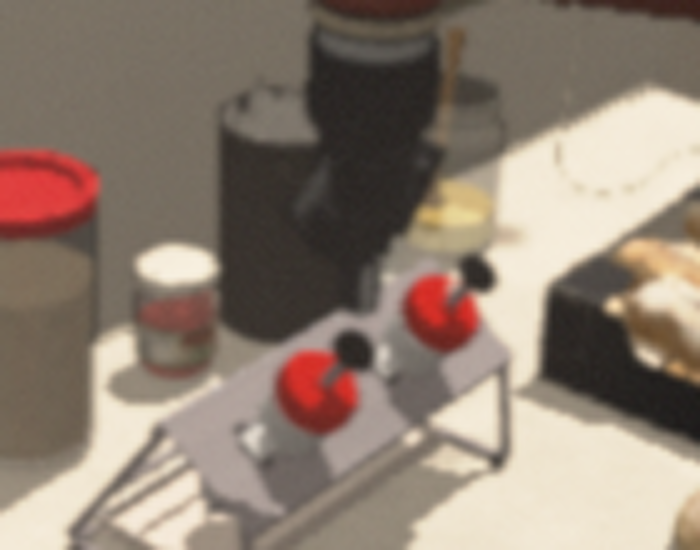

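>>> send_rows:
  rows:
    - [0,[-0.7,0.15,0],0]
    - [0,[0,0,1.1],0]
    - [0,[0,0,1.0],0]
    - [0,[0,0,0.2],0]

```text
t: 4.22
tool_pos: [0.4647, -0.0166, 0.1678]
tool_rot: [-3.139, -0.117, 0.004]
contact_force: [-0.2, 0.6, -0.3]
opening: 0.0001
grip_force: 0.0
```

>>> send_rows:
  rows:
    - [0,[0,0,0.2],0]
    - [0,[0,0,0.2],0]

```text
t: 4.47
tool_pos: [0.4661, -0.0167, 0.1661]
tool_rot: [-3.139, -0.117, -0.002]
contact_force: [-0.1, 0.1, 2.5]
opening: -0.0004
grip_force: 1.1
```

>>> send_rows:
  rows:
    - [0,[0,0,0.2],0]
    - [0,[0,0,0.2],0]

```text
t: 4.72
tool_pos: [0.4661, -0.0169, 0.1621]
tool_rot: [3.139, 0.117, 0.002]
contact_force: [-0.2, -0.5, 2.6]
opening: 0.0001
grip_force: 1.1
```

>>> send_rows:
  rows:
    - [0,[0.11,0,0.17],0]
    - [0,[0.11,0,0.17],0]
    - [0,[0.11,0,0.17],0]
    - [0,[0.11,0,0.17],0]
    - [0,[0.05,0,0.08],0]

```text
t: 5.35
tool_pos: [0.4705, -0.0164, 0.1537]
tool_rot: [3.139, 0.117, -0.0]
contact_force: [-0.4, -0.6, 1.9]
opening: 0.0001
grip_force: 1.1
```

```bash
python3 k.py
```

```text
knob 1 2405 [0.0306 0.0416 0.0429 0.0553 0.0617]
 line 118 turn rad 1.801
 cap top [0.014  0.0143 0.0147]
knob 2 1238 [0.0274 0.0405 0.0521 0.0555 0.0562]
 line 119 turn rad 2.268
 cap top [0.015  0.0153 0.0158]
t 5.4 pos [ 0.4704 -0.0164  0.1536] yaw 0.0745 shift cm [3.32 0.05 0.3 ] after turn [3.32 0.05 0.3 ] turn 0 F [-0.1 -0.2  3. ] q6 1.3 op -0.0001
```

>>> send_rows:
  rows:
    - [0,[0.11,0,0.17],0]
    - [0,[0.05,0,0.08],0]

```text
t: 5.65
tool_pos: [0.472, -0.0163, 0.1512]
tool_rot: [-3.139, -0.117, 0.0]
contact_force: [0.6, -0.3, 2.1]
opening: -0.0
grip_force: 1.1
```

>>> send_rows:
  rows:
    - [0,[0.05,0,0.08],0]
    - [0,[0.05,0,0.08],0]

```text
t: 5.9
tool_pos: [0.473, -0.0162, 0.1497]
tool_rot: [-3.139, -0.117, 0.0]
contact_force: [-0.8, -0.3, 2.8]
opening: 0.0
grip_force: 1.1
```

>>> send_rows:
  rows:
    - [0,[0.05,0,0.08],0]
    - [0,[0.05,0,0.08],0]

```text
t: 6.15
tool_pos: [0.474, -0.0161, 0.1481]
tool_rot: [-3.139, -0.117, 0.0]
contact_force: [-0.5, 0.0, 1.8]
opening: -0.0002
grip_force: 1.1
```

>>> send_rows:
  rows:
    - [0,[0.11,0,0.17],0]
    - [0,[0.11,0,0.17],0]
    - [0,[0.11,0,0.17],0]
    - [0,[0.05,0,0.08],0]

```text
t: 6.65
tool_pos: [0.4776, -0.0159, 0.1426]
tool_rot: [-3.139, -0.117, 0.002]
contact_force: [-3.0, -0.6, 7.8]
opening: -0.0001
grip_force: 4.2
```

>>> send_rows:
  rows:
    - [0,[0.05,0,0.08],0]
    - [0,[0,0,0],0]

```text
t: 6.9
tool_pos: [0.4777, -0.0159, 0.1426]
tool_rot: [3.139, 0.117, -0.003]
contact_force: [-6.1, 1.1, 8.7]
opening: -0.0003
grip_force: 5.5
```

>>> send_rows:
  rows:
    - [0,[-0.3,0,-2.2],0]
    - [0,[0,0,-2.0],0]
    - [0,[-0.3,4.4,0],0]
    - [0,[-0.3,4.4,0],0]
    - [0,[-0.3,4.4,0],0]
    - [0,[0,0,0],0]

```text
t: 7.65
tool_pos: [0.4762, -0.1505, 0.1838]
tool_rot: [3.139, 0.111, 0.0]
contact_force: [0.0, -0.1, -0.1]
opening: 0.0001
grip_force: 0.0
```

```bash
python3 k.py w4.png;  python3 -c "
from h import *
go([.476,-.148,.17])"
```

```text
knob 1 782 [0.024  0.0277 0.0289 0.0294 0.0299]
 line 4 turn rad 0.657
 cap top [0.014  0.0144 0.0149]
knob 2 1056 [0.0378 0.0531 0.0553 0.0559 0.0564]
 line 108 turn rad 2.265
 cap top [0.0151 0.0154 0.0158]
t 7.7 pos [ 0.4762 -0.1491  0.1836] yaw 0.0721 shift cm [  3.71 -13.24   3.31] after turn [  3.71 -13.24   3.31] turn 0 F [-0.5 -0.1 -0.6] q6 1.05 op -0.0002
t 7.7 pos [ 0.4762 -0.1491  0.1836] yaw 0.0721 shift cm [-0.01 -0.11  1.36] after turn [-0.01 -0.11  1.36] turn 0 F [-0.5 -0.1 -0.6] q6 1.05 op -0.0002
```

View pics/w4.png

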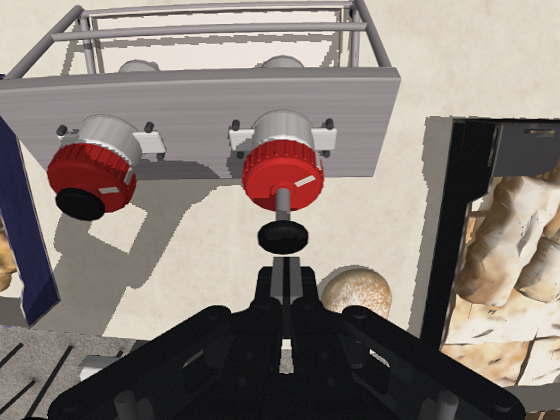

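>>> send_rows:
  rows:
    - [0,[0,-0.1,0.8],0]
    - [0,[0,0,0.5],0]
    - [0,[0.11,0,0.17],0]
    - [0,[0.11,0,0.17],0]
    - [0,[0.11,0,0.17],0]
    - [0,[0.11,0,0.17],0]
    - [0,[0.11,0,0.17],0]
    - [0,[0.11,0,0.17],0]
    - [0,[0.08,0,0.13],0]
    - [0,[0,0,0],0]

```text
t: 8.95
tool_pos: [0.4837, -0.147, 0.1589]
tool_rot: [3.139, 0.117, 0.001]
contact_force: [-0.6, -0.6, -0.1]
opening: 0.0001
grip_force: 0.2
```

>>> send_rows:
  rows:
    - [0,[0.08,0,0.13],0]
    - [0,[0,0,0],0]

```text
t: 9.2
tool_pos: [0.4845, -0.1469, 0.1578]
tool_rot: [3.139, 0.117, 0.001]
contact_force: [-0.5, 0.0, 1.1]
opening: -0.0001
grip_force: 0.5
```

>>> send_rows:
  rows:
    - [0,[0.08,0,0.13],0]
    - [0,[0,0,0],0]

```text
t: 9.45
tool_pos: [0.4853, -0.1468, 0.1565]
tool_rot: [3.139, 0.117, 0.001]
contact_force: [-0.6, 0.0, 1.0]
opening: -0.0005
grip_force: 0.6
```

>>> send_rows:
  rows:
    - [0,[0.08,0,0.13],0]
    - [0,[0,0,0],0]

```text
t: 9.7
tool_pos: [0.486, -0.1468, 0.1554]
tool_rot: [3.139, 0.117, 0.0]
contact_force: [-0.7, -0.7, 2.7]
opening: 0.0
grip_force: 1.6
```

>>> send_rows:
  rows:
    - [0,[0.05,0,0.08],0]
    - [0,[0,0,0],0]

```text
t: 9.95
tool_pos: [0.4864, -0.1467, 0.1547]
tool_rot: [3.139, 0.117, 0.0]
contact_force: [-2.3, 0.5, 4.2]
opening: -0.0
grip_force: 2.8
```

>>> send_rows:
  rows:
    - [0,[0.05,0,0.08],0]
    - [0,[0,0,0],0]

```text
t: 10.2
tool_pos: [0.4869, -0.1467, 0.1541]
tool_rot: [3.139, 0.117, -0.0]
contact_force: [-4.5, 0.2, 6.0]
opening: 0.0
grip_force: 3.5
```

>>> send_rows:
  rows:
    - [0,[-0.4,0,-2.0],0]
    - [0,[0,0,-3.5],0]
    - [8.5,[0.7,-3.2,0],0]
    - [8.5,[0.7,-3.2,0],0]
    - [8.5,[0.7,-3.2,0],0]
    - [8.5,[0.7,-3.3,0],0]
    - [8.5,[0,0,0],0]
    - [8.5,[0,0,0],0]

```text
t: 11.2
tool_pos: [0.5011, -0.0164, 0.2079]
tool_rot: [3.139, 0.117, -0.001]
contact_force: [0.3, -0.2, -1.0]
opening: 0.085
grip_force: 0.0
```

```bash
python3 k.py
python3 - <<'E'
from h import *
go([.5014,-.0146,.11],.083)
o=ctrl.get_obs();R=Ro.from_rotvec(o['tool_rot']).as_matrix()
for n in('scene','wrist'):
    im=grab(n); L=(cloud(im)-o['tool_pos'])@R*1e3; print(n)
    q0=(abs(L[...,0])<80)&(abs(L[...,1])<80)&(im['range_z']>0)
    for h in range(-150,10,6):
        q=q0&(L[...,2]>=h)&(L[...,2]<h+6)
        if q.sum()>2: print(h,q.sum(),np.percentile(L[q],[3,97],axis=0).round(0).tolist())
E
```

```text
knob 1 538 [0.0244 0.0277 0.029  0.0294 0.0298]
 line 7 turn rad 1.906
 cap top [0.014  0.0143 0.0147]
knob 2 605 [0.0245 0.0373 0.0402 0.0409 0.0413]
 line 70 turn rad 2.297
 cap top [0.0152 0.0155 0.0159]
t 11.25 pos [ 0.5011 -0.0167  0.208 ] yaw 0.0739 shift cm [ 0.27 -0.21  5.74] after turn [ 0.27 -0.21  5.74] turn 0 F [-0.2 -0.4 -0.3] q6 1.32 op 0.0848
t 11.25 pos [ 0.5011 -0.0167  0.208 ] yaw 0.0739 shift cm [ 0.05 -0.21  9.8 ] after turn [ 0.05 -0.21  9.8 ] turn -0.5 F [-0.2 -0.4 -0.3] q6 1.32 op 0.0848
scene
-150 61 [[-13.0, -66.0, -149.0], [8.0, 63.0, -144.0]]
-144 73 [[-18.0, -68.0, -144.0], [5.0, 59.0, -138.0]]
-138 72 [[-21.0, -69.0, -138.0], [6.0, 63.0, -132.0]]
-132 67 [[-20.0, -70.0, -132.0], [7.0, 63.0, -126.0]]
-126 57 [[-21.0, -71.0, -126.0], [7.0, 65.0, -120.0]]
-120 59 [[-18.0, -71.0, -120.0], [7.0, 62.0, -114.0]]
-114 64 [[-18.0, -70.0, -114.0], [8.0, 66.0, -108.0]]
-108 54 [[-18.0, -71.0, -108.0], [10.0, 69.0, -103.0]]
-102 55 [[-16.0, -74.0, -102.0], [8.0, 69.0, -96.0]]
-96 40 [[-15.0, -72.0, -96.0], [10.0, 66.0, -90.0]]
-90 18 [[-14.0, -60.0, -90.0], [5.0, 58.
[... 475 characters left out ...]
 -120.0]]
-120 7493 [[6.0, -68.0, -120.0], [19.0, 68.0, -114.0]]
-114 6781 [[-5.0, -68.0, -114.0], [19.0, 68.0, -108.0]]
-108 4416 [[-8.0, -70.0, -108.0], [19.0, 70.0, -102.0]]
-102 6395 [[-7.0, -69.0, -102.0], [15.0, 69.0, -96.0]]
-96 2448 [[8.0, -69.0, -96.0], [15.0, 69.0, -90.0]]
-90 703 [[8.0, -63.0, -90.0], [15.0, 63.0, -84.0]]
-84 1057 [[-1.0, -48.0, -83.0], [13.0, 48.0, -78.0]]
-78 1017 [[-7.0, -55.0, -78.0], [13.0, 55.0, -72.0]]
-72 943 [[-8.0, -55.0, -72.0], [13.0, 55.0, -66.0]]
-66 860 [[-8.0, -55.0, -66.0], [13.0, 55.0, -60.0]]
-60 706 [[-8.0, -55.0, -60.0], [13.0, 55.0, -54.0]]
-54 532 [[-8.0, -52.0, -54.0], [13.0, 52.0, -48.0]]
-48 136 [[-7.0, -43.0, -48.0], [10.0, 43.0, -45.0]]
```

>>> send_rows:
  rows:
    - [8.5,[0.05,-0.2,1.0],0]
    - [8.5,[0,0,1.0],-10]
    - [8.5,[0,0,1.0],-10]
    - [8.5,[0,0,2.0],-10]
    - [8.5,[0,0,2.0],0]
    - [8.5,[0,0,2.0],0]
    - [8.5,[0,0,1.5],0]
    - [8.5,[0,0,0],0]

```text
t: 12.35
tool_pos: [0.5004, -0.0139, 0.1017]
tool_rot: [-3.001, -0.924, 0.005]
contact_force: [0.0, -0.1, -0.8]
opening: 0.0852
grip_force: 0.0
```

```bash
python3 -c "
from h import *
go([.5014,-.0146,.102])
im=grab('wrist');save(im,'w5.png')"
```

```text
t 12.35 pos [ 0.5004 -0.0139  0.1017] yaw 0.5974 shift cm [ 0.04  0.11 -0.04] after turn [ 0.04  0.11 -0.04] turn 0 F [ 0.  -0.1 -0.8] q6 0.8 op 0.0852
```

View pics/w5.png

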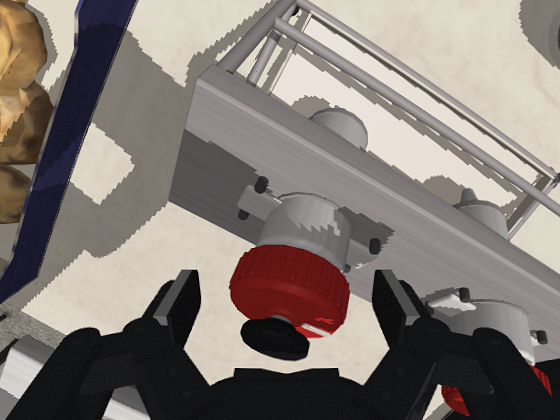

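>>> send_rows:
  rows:
    - [4.5,[0.05,0.1,0],0]
    - [4.5,[0,0,0],0]
    - [4.5,[0,0,0],0]
    - [4.5,[0,0,0],0]
  newtons: 25

```text
t: 12.9
tool_pos: [0.5031, -0.0142, 0.105]
tool_rot: [-3.002, -0.925, -0.002]
contact_force: [-2.5, 1.8, 5.7]
opening: 0.0526
grip_force: 25.2
```

>>> send_rows:
  rows:
    - [4.5,[0,0,0],8]
    - [4.5,[0,0,0],8]
    - [4.5,[0,0,0],0]

```text
t: 13.28
tool_pos: [0.5035, -0.0139, 0.1043]
tool_rot: [-3.1, -0.502, -0.004]
contact_force: [1.8, 2.8, 2.4]
opening: 0.0517
grip_force: 26.3
```

```bash
python3 k.py w6.png
```

```text
knob 1 1255 [0.0233 0.0261 0.0283 0.0292 0.0294]
 line 75 turn rad 1.595
 cap top [0.0135 0.0137 0.0141]
knob 2 702 [0.023  0.0267 0.0312 0.0353 0.0405]
 line 16 turn rad 2.387
 cap top [0.015  0.0152 0.0162]
t 13.325 pos [ 0.5036 -0.0139  0.1043] yaw 0.3214 shift cm [ 0.    0.04 -4.63] after turn [ 0.    0.04 -4.63] turn 0 F [3.2 4.3 2.2] q6 1.07 op 0.0518
```

>>> send_rows:
  rows:
    - [4.5,[0,0,0],8]
    - [4.5,[0,0,0],8]
    - [4.5,[0,0,0],8]
    - [4.5,[0,0,0],8]
    - [4.5,[0,0,0],8]
    - [4.5,[0,0,0],0]

```text
t: 14.08
tool_pos: [0.5032, -0.0141, 0.1039]
tool_rot: [-3.085, 0.586, -0.002]
contact_force: [0.8, 2.3, 3.1]
opening: 0.051
grip_force: 54.9
```

```bash
python3 k.py
```

```text
knob 1 1298 [0.0234 0.0263 0.0284 0.0292 0.0295]
 line 28 turn rad 1.22
 cap top [0.0125 0.0128 0.0131]
 line 2 turn rad 5.63
 cap top [0.0149 0.0151 0.0153]
t 14.125 pos [ 0.5032 -0.0142  0.1039] yaw -0.3755 shift cm [ 0.05 -0.   -4.67] after turn [ 0.05 -0.   -4.67] turn 0 F [-0.1  3.   3.1] q6 1.77 op 0.0513
```

>>> send_rows:
  rows:
    - [7.5,[0,0,0],0]
    - [8.5,[0,0,0],0]
    - [8.5,[0,0,0],-10]
    - [8.5,[0,0,0],-10]
    - [8.5,[0,0,0],-10]
    - [8.5,[0,0,0],-10]
    - [8.5,[0,0,0],-10]
    - [8.5,[0,0,0],-7]
    - [8.5,[0,0,0],0]

```text
t: 15.25
tool_pos: [0.5022, -0.015, 0.1032]
tool_rot: [2.994, 0.95, -0.002]
contact_force: [-0.6, -0.1, 0.9]
opening: 0.0851
grip_force: 0.0
```

```bash
python3 k.py; python3 -c "
from h import *
go([.502,-.0146,.102])"
```

```text
knob 1 1301 [0.0234 0.0266 0.0285 0.0292 0.0295]
 line 94 turn rad 1.138
 cap top [0.0125 0.0127 0.013 ]
 line 0 turn rad nan
 cap top [0.0149 0.0151 0.0152]
t 15.3 pos [ 0.5023 -0.015   0.1032] yaw 0.6137 shift cm [ 0.14  0.03 -4.74] after turn [ 0.14  0.03 -4.74] turn 0 F [ 0.7 -0.   0.3] q6 0.78 op 0.085
t 15.3 pos [ 0.5023 -0.015   0.1032] yaw 0.6137 shift cm [-0.   -0.04  0.12] after turn [-0.   -0.04  0.12] turn 0 F [ 0.7 -0.   0.3] q6 0.78 op 0.085
  return _methods._mean(a, axis=axis, dtype=dtype,
  ret = ret.dtype.type(ret / rcount)
```

Turn is now 1.14. Second stroke, about 67°.

>>> send_rows:
  rows:
    - [4.5,[0,0,0.15],0]
    - [4.5,[0,0,0],0]
    - [4.5,[0,0,0],0]
    - [4.5,[0,0,0],8]
    - [4.5,[0,0,0],8]
    - [4.5,[0,0,0],8]
    - [4.5,[0,0,0],8]
    - [4.5,[0,0,0],8]
    - [4.5,[0,0,0],8]
    - [4.5,[0,0,0],8]
  newtons: 25

```text
t: 16.55
tool_pos: [0.5025, -0.0135, 0.1017]
tool_rot: [-3.087, 0.568, 0.001]
contact_force: [-1.5, -0.1, 1.0]
opening: 0.0511
grip_force: 54.2
```

>>> send_rows:
  rows:
    - [4.5,[0,0,0],8]
    - [4.5,[0,0,0],0]

```text
t: 16.8
tool_pos: [0.5024, -0.0126, 0.1019]
tool_rot: [-3.04, 0.774, 0.002]
contact_force: [-2.4, 4.5, 2.3]
opening: 0.0514
grip_force: 65.9
```

```bash
python3 k.py 2>/dev/null
```

```text
knob 1 1357 [0.0235 0.0266 0.0286 0.0292 0.0295]
 line 8 turn rad 4.982
 cap top [0.0107 0.011  0.0113]
 line 8 turn rad 5.786
 cap top [0.0149 0.0152 0.0154]
t 16.85 pos [ 0.5024 -0.0126  0.1019] yaw -0.498 shift cm [ 0.18  0.08 -4.87] after turn [ 0.18  0.08 -4.87] turn 0 F [-2.4  4.8  2. ] q6 1.89 op 0.0511
```

>>> send_rows:
  rows:
    - [7.5,[0,0,0],0]
    - [8.5,[0,0,0],0]
    - [8.5,[0,0,0],-10]
    - [8.5,[0,0,0],-10]
    - [8.5,[0,0,0],-10]
    - [8.5,[0,0,0],-10]
    - [8.5,[0,0,0],-10]
    - [8.5,[0,0,0],-10]
    - [8.5,[0,0,0],0]

```text
t: 17.98
tool_pos: [0.5027, -0.0151, 0.1021]
tool_rot: [3.025, 0.843, -0.0]
contact_force: [1.1, 0.7, -0.5]
opening: 0.0852
grip_force: 0.0
```

```bash
python3 k.py 2>/dev/null; python3 -c "
from h import *
go([.502,-.0146,.101])"
```

```text
knob 1 1302 [0.0235 0.0264 0.0284 0.0292 0.0294]
 line 21 turn rad 1.173
 cap top [0.0106 0.0108 0.0112]
 line 2 turn rad 5.561
 cap top [0.0148 0.015  0.0152]
t 18.025 pos [ 0.5027 -0.015   0.1021] yaw 0.5428 shift cm [ 0.11 -0.   -4.85] after turn [ 0.11 -0.   -4.85] turn 0 F [-0.1  0.4  0.4] q6 0.85 op 0.0846
t 18.025 pos [ 0.5027 -0.015   0.1021] yaw 0.5428 shift cm [-0.03 -0.07  0.11] after turn [-0.03 -0.07  0.11] turn 0 F [-0.1  0.4  0.4] q6 0.85 op 0.0846
```

>>> send_rows:
  rows:
    - [4.5,[0,0,0.15],0]
    - [4.5,[0,0,0],0]
    - [4.5,[0,0,0],0]
    - [4.5,[0,0,0],8]
    - [4.5,[0,0,0],8]
    - [4.5,[0,0,0],8]
    - [4.5,[0,0,0],8]
    - [4.5,[0,0,0],0]
  newtons: 25

```text
t: 19.02
tool_pos: [0.5027, -0.0142, 0.1006]
tool_rot: [-3.141, 0.016, -0.001]
contact_force: [0.1, 0.9, -0.0]
opening: 0.0518
grip_force: 26.9
```

```bash
python3 k.py 2>/dev/null; python3 -c "
from h import *
print(ctrl.get_obs()['wrist_torque'].round(2))"
```

```text
knob 1 1257 [0.0234 0.0263 0.0283 0.0293 0.0295]
 line 1 turn rad 5.506
 cap top [0.0103 0.0105 0.0108]
 line 8 turn rad 5.546
 cap top [0.0149 0.0151 0.0153]
t 19.075 pos [ 0.5027 -0.0142  0.1005] yaw -0.0096 shift cm [ 0.09  0.02 -5.01] after turn [ 0.09  0.02 -5.01] turn 0 F [ 1.5  1.9 -0. ] q6 1.4 op 0.0515
[ 0.26 -0.12  0.58]
```

>>> send_rows:
  rows:
    - [4.5,[0,0,0],8]
    - [4.5,[0,0,0],8]
    - [4.5,[0,0,0],8]
    - [4.5,[0,0,0],0]

```text
t: 19.58
tool_pos: [0.502, -0.0127, 0.1009]
tool_rot: [-3.065, 0.672, 0.004]
contact_force: [-4.7, 5.5, 4.2]
opening: 0.0514
grip_force: 52.1
```

```bash
python3 k.py 2>/dev/null; python3 -c "
from h import *
print(ctrl.get_obs()['wrist_torque'].round(2))"
```

```text
knob 1 1381 [0.0235 0.0264 0.0285 0.0292 0.0295]
 line 6 turn rad 5.061
 cap top [0.0101 0.0104 0.0107]
 line 15 turn rad 5.517
 cap top [0.0149 0.0151 0.0153]
t 19.625 pos [ 0.5019 -0.0127  0.1008] yaw -0.4315 shift cm [ 0.21  0.07 -4.98] after turn [ 0.21  0.07 -4.98] turn 0 F [-4.1  5.4  4.6] q6 1.82 op 0.0513
[ 1.07  0.38 -0.2 ]
```

>>> send_rows:
  rows:
    - [7.5,[0,0,0],0]
    - [8.5,[0,0,0],0]
    - [8.5,[0,0,0],-10]
    - [8.5,[0,0,0],-10]
    - [8.5,[0,0,0],-10]
    - [8.5,[0,0,0],-10]
    - [8.5,[0,0,0],-10]
    - [8.5,[0,0,0],0]

```text
t: 20.62
tool_pos: [0.5025, -0.0148, 0.1004]
tool_rot: [3.066, 0.684, -0.0]
contact_force: [-1.0, 0.2, -0.5]
opening: 0.085
grip_force: 0.0
```

>>> send_rows:
  rows:
    - [4.5,[0,0,0.1],0]
    - [4.5,[0,0,0],0]
    - [4.5,[0,0,0],0]
    - [4.5,[0,0,0],8]
    - [4.5,[0,0,0],8]
    - [4.5,[0,0,0],8]
    - [4.5,[0,0,0],8]
    - [4.5,[0,0,0],8]
    - [4.5,[0,0,0],0]
  newtons: 35

```text
t: 21.75
tool_pos: [0.5032, -0.014, 0.1]
tool_rot: [-3.115, 0.398, -0.002]
contact_force: [1.2, 2.5, 2.6]
opening: 0.0513
grip_force: 49.6
```

```bash
python3 k.py 2>/dev/null; python3 -c "
from h import *
print(ctrl.get_obs()['wrist_torque'].round(2))"
```

```text
knob 1 1284 [0.0235 0.0265 0.0284 0.0293 0.0295]
 line 13 turn rad 5.121
 cap top [0.0102 0.0104 0.0108]
 line 4 turn rad 5.213
 cap top [0.0149 0.0151 0.0153]
t 21.8 pos [ 0.5032 -0.014   0.1   ] yaw -0.2541 shift cm [ 0.05  0.02 -5.06] after turn [ 0.05  0.02 -5.06] turn 0 F [1.7 2.7 2.5] q6 1.65 op 0.0511
[ 0.59 -0.26  0.73]
```

>>> send_rows:
  rows:
    - [7.5,[0,0,0],0]
    - [8.5,[0,0,0],0]
    - [8.5,[0,0,0],0]
    - [8.5,[0,0,-3],0]
    - [8.5,[0,0,-3],7]
    - [8.5,[0,0,-2],0]
    - [8.5,[0,0,0],0]

```text
t: 22.68
tool_pos: [0.5037, -0.0149, 0.1813]
tool_rot: [3.086, -0.59, 0.005]
contact_force: [1.1, -0.3, 1.0]
opening: 0.0855
grip_force: 0.0
```

```bash
python3 k.py 2>/dev/null; python3 -c "
from h import *
go([.512,-.1462,.18])"
```

```text
knob 1 684 [0.0242 0.0277 0.0289 0.0293 0.0297]
 line 0 turn rad nan
 cap top [0.0103 0.0107 0.0111]
knob 2 1011 [0.0242 0.0368 0.0401 0.0409 0.0414]
 line 104 turn rad 2.271
 cap top [0.0151 0.0154 0.0158]
t 22.725 pos [ 0.5027 -0.0147  0.1796] yaw -0.378 shift cm [ 0.07 -0.06  2.9 ] after turn [ 0.07 -0.06  2.9 ] turn 0 F [-0.7 -0.  -0.4] q6 1.77 op 0.0852
t 22.725 pos [ 0.5027 -0.0147  0.1796] yaw -0.378 shift cm [ 5.71 11.88 -0.03] after turn [ 5.71 11.88 -0.03] turn 0 F [-0.7 -0.  -0.4] q6 1.77 op 0.0852
```

>>> send_rows:
  rows:
    - [8.5,[1.9,4.0,0],0]
    - [8.5,[1.9,3.9,0],0]
    - [8.5,[1.9,4.0,0],0]
    - [8.5,[0,0,0.5],0]
    - [8.5,[0,0,0],0]
    - [8.5,[0,0,0],0]

```text
t: 23.48
tool_pos: [0.5111, -0.1451, 0.1737]
tool_rot: [-3.085, 0.59, 0.002]
contact_force: [0.1, -0.6, -0.1]
opening: 0.085
grip_force: 0.0
```

```bash
python3 k.py 2>/dev/null; python3 -c "
from h import *
go([.512,-.1462,.104])"
```

```text
knob 1 164 [0.023  0.0251 0.0276 0.0287 0.0295]
 line 3 turn rad 4.73
 cap top [0.0104 0.0107 0.0113]
knob 2 886 [0.0246 0.0373 0.0402 0.0409 0.0413]
 line 87 turn rad 2.252
 cap top [0.0151 0.0154 0.0158]
t 23.525 pos [ 0.5113 -0.1452  0.1741] yaw -0.3776 shift cm [ -5.54 -11.87   2.35] after turn [ -5.54 -11.87   2.35] turn 0 F [0.9 0.5 0. ] q6 1.53 op 0.0851
t 23.525 pos [ 0.5113 -0.1452  0.1741] yaw -0.3776 shift cm [0.11 0.07 7.01] after turn [0.11 0.07 7.01] turn 0 F [0.9 0.5 0. ] q6 1.53 op 0.0851
```

>>> send_rows:
  rows:
    - [8.5,[0.1,0.05,2],0]
    - [8.5,[0,0,2],0]
    - [8.5,[0,0,2],0]
    - [8.5,[0,0,1],0]
    - [8.5,[0,0,0],0]
    - [4.5,[0,0,0],0]
    - [4.5,[0,0,0],0]
    - [4.5,[0,0,0],0]
  newtons: 25

```text
t: 24.52
tool_pos: [0.5135, -0.1462, 0.1062]
tool_rot: [-3.083, 0.591, -0.005]
contact_force: [0.4, 5.0, 6.0]
opening: 0.0523
grip_force: 26.8
```

>>> send_rows:
  rows:
    - [4.5,[0,0,0],-8]
    - [4.5,[0,0,0],-8]
    - [4.5,[0,0,0],-8]
    - [4.5,[0,0,0],-8]
    - [4.5,[0,0,0],-8]
    - [4.5,[0,0,0],-8]
    - [4.5,[0,0,0],-4]
    - [4.5,[0,0,0],0]

```text
t: 25.52
tool_pos: [0.5138, -0.1453, 0.1046]
tool_rot: [-3.032, -0.817, -0.008]
contact_force: [1.9, 11.5, -1.8]
opening: 0.0513
grip_force: 62.0
```

```bash
python3 k.py 2>/dev/null; python3 -c "
from h import *
go([.512,-.1462,.104])"
```

```text
knob 1 167 [0.0231 0.024  0.0249 0.0262 0.0276]
 line 4 turn rad 6.195
 cap top [0.0103 0.0106 0.0109]
knob 2 1098 [0.0241 0.0314 0.0361 0.0392 0.0405]
 line 25 turn rad 2.859
 cap top [0.0171 0.0173 0.0177]
t 25.575 pos [ 0.5138 -0.1453  0.1046] yaw 0.5264 shift cm [  5.72 -11.83  -4.58] after turn [  5.72 -11.83  -4.58] turn 0 F [ 1.6 12.9 -1.5] q6 0.63 op 0.0514
t 25.575 pos [ 0.5138 -0.1453  0.1046] yaw 0.5264 shift cm [-0.21 -0.01  0.06] after turn [-0.21 -0.01  0.06] turn 0 F [ 1.6 12.9 -1.5] q6 0.63 op 0.0514
```

>>> send_rows:
  rows:
    - [7.5,[0,0,0],0]
    - [8.5,[0,0,0],0]
    - [8.5,[0,0,0],10]
    - [8.5,[0,0,0],10]
    - [8.5,[0,0,0],10]
    - [8.5,[0,0,0],10]
    - [8.5,[0,0,0],10]
    - [8.5,[0,0,-0.1],2]
    - [8.5,[0,0,0],0]

```text
t: 26.7
tool_pos: [0.5123, -0.1474, 0.1057]
tool_rot: [3.085, -0.589, 0.001]
contact_force: [-0.5, -0.5, -0.5]
opening: 0.0849
grip_force: 0.0
```

```bash
python3 k.py 2>/dev/null; python3 -c "
from h import *
go([.5115,-.1464,.105])"
```

```text
line 0 turn rad nan
 cap top [0.0103 0.0105 0.0107]
knob 2 1445 [0.0236 0.0308 0.0369 0.04   0.0409]
 line 31 turn rad 4.792
 cap top [0.0167 0.0169 0.0172]
t 26.75 pos [ 0.5123 -0.1473  0.1057] yaw -0.3776 shift cm [ -5.71 -12.04  -4.5 ] after turn [ -5.71 -12.04  -4.5 ] turn 0 F [-0.4  0.1  0.4] q6 1.53 op 0.085
t 26.75 pos [ 0.5123 -0.1473  0.1057] yaw -0.3776 shift cm [-0.11 -0.06  0.07] after turn [-0.11 -0.06  0.07] turn 0 F [-0.4  0.1  0.4] q6 1.53 op 0.085
```

Turn about 3.05; second stroke to the stop.

>>> send_rows:
  rows:
    - [4.5,[-0.1,-0.05,0],0]
    - [4.5,[0,0,0],0]
    - [4.5,[0,0,0],0]
    - [4.5,[0,0,0],-8]
    - [4.5,[0,0,0],-8]
    - [4.5,[0,0,0],-8]
    - [4.5,[0,0,0],-8]
    - [4.5,[0,0,0],-8]
    - [4.5,[0,0,0],-8]
    - [4.5,[0,0,0],-4]
  newtons: 25

```text
t: 28.0
tool_pos: [0.5114, -0.1461, 0.1054]
tool_rot: [3.033, 0.819, -0.0]
contact_force: [-2.6, 4.7, 1.8]
opening: 0.0516
grip_force: 58.9
```

```bash
python3 k.py 2>/dev/null; python3 -c "
from h import *
print(ctrl.get_obs()['wrist_torque'].round(2))"
```

```text
knob 1 185 [0.0232 0.0241 0.0251 0.0265 0.028 ]
 line 0 turn rad nan
 cap top [0.0103 0.0106 0.0109]
knob 2 1396 [0.0249 0.0341 0.0382 0.0403 0.0409]
 line 42 turn rad 1.921
 cap top [0.0186 0.0188 0.0192]
t 28.05 pos [ 0.5114 -0.1462  0.1054] yaw 0.5285 shift cm [  5.97 -11.77  -4.53] after turn [  5.97 -11.77  -4.53] turn 0 F [-2.3  5.   1.9] q6 0.62 op 0.0512
[-0.88 -0.22 -1.62]
```

>>> send_rows:
  rows:
    - [7.5,[0,0,0],0]
    - [8.5,[0,0,0],0]
    - [8.5,[0,0,0],10]
    - [8.5,[0,0,0],10]
    - [8.5,[0,0,0],10]
    - [8.5,[0,0,0],10]
    - [8.5,[0,0,0],10]
    - [8.5,[0,0,-0.1],2]
    - [8.5,[0,0,0],0]

```text
t: 29.18
tool_pos: [0.5116, -0.1464, 0.1067]
tool_rot: [3.086, -0.589, 0.0]
contact_force: [0.6, -0.6, 0.1]
opening: 0.085
grip_force: 0.0
```

```bash
python3 k.py 2>/dev/null
```

```text
line 0 turn rad nan
 cap top [0.0103 0.0105 0.0106]
knob 2 1612 [0.0238 0.0314 0.0381 0.0404 0.041 ]
 line 17 turn rad 5.274
 cap top [0.0183 0.0185 0.0188]
t 29.225 pos [ 0.5115 -0.1463  0.1066] yaw -0.3774 shift cm [ -5.6  -11.97  -4.4 ] after turn [ -5.6  -11.97  -4.4 ] turn 0 F [-0.   0.4 -0.2] q6 1.53 op 0.0847
```

>>> send_rows:
  rows:
    - [4.5,[0,0,0],0]
    - [4.5,[0,0,0],0]
    - [4.5,[0,0,0],0]
    - [4.5,[0,0,0],-8]
    - [4.5,[0,0,0],-8]
    - [4.5,[0,0,0],-8]
    - [4.5,[0,0,0],-8]
    - [4.5,[0,0,0],-8]
    - [4.5,[0,0,0],-4]
  newtons: 30

```text
t: 30.35
tool_pos: [0.513, -0.145, 0.1071]
tool_rot: [-3.08, -0.605, -0.007]
contact_force: [-1.1, 2.4, 2.5]
opening: 0.0511
grip_force: 48.3
```

>>> send_rows:
  rows:
    - [7.5,[0,0,0],0]
    - [8.5,[0,0,0],0]
    - [8.5,[0,0,0],0]
    - [8.5,[0,0,-3],0]
    - [8.5,[0,0,-3],10]
    - [8.5,[0,0,-3],10]
    - [8.5,[0,0,-3],0]
    - [8.5,[-2.5,-3.5,-3],0]
    - [8.5,[-2.5,-2.5,-3],0]
    - [8.5,[0,0,0],0]

```text
t: 31.6
tool_pos: [0.4597, -0.0879, 0.2902]
tool_rot: [3.138, 0.064, 0.01]
contact_force: [-0.1, -0.4, -0.3]
opening: 0.0848
grip_force: 0.0
```

```bash
python3 k.py w9.png 2>/dev/null
```

```text
knob 1 392 [0.0257 0.0282 0.0289 0.0293 0.03  ]
 line 0 turn rad nan
 cap top [0.0104 0.0108 0.0114]
knob 2 407 [0.0366 0.0397 0.0405 0.0409 0.0414]
 line 52 turn rad 3.68
 cap top [0.0183 0.0188 0.0194]
t 31.65 pos [ 0.4595 -0.0883  0.288 ] yaw 0.0402 shift cm [ 4.66 -7.23 13.74] after turn [ 4.66 -7.23 13.74] turn 0 F [ 0.1 -0.1 -0.4] q6 1.18 op 0.0851
```

View pics/w9.png

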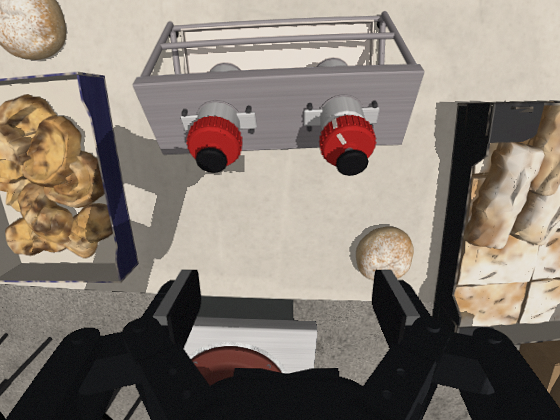

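```bash
python3 -c "
from station import ctrl
print(ctrl.finish_job())"
```

```text
the job is handed in; nothing more can be done
None
```

Press_1 was the clean one: its plunger ran home and I screwed its cap down to the stop. Its white line is hidden behind the knob, so "tight" rests on cap height and the cap no longer turning. Press_2 stiffened at about 19 mm, where I stopped, and I unscrewed its cap right off its thread (about 3.7 rad). I saw no bystanders disturbed, but did not re-measure them, and the job is handed in at about 32 s.

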